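# Weigh the walnut goblet blank on the bench scale

### The job

I am tracking how the rough-turned goblet blanks dry. Take the dark walnut blank out of the sloping rack and stand it upright on its small foot in the middle of the scale's pan: it is top-heavy, so set it down gently without dropping it or pushing the pan to its stop, and let go so that it stays standing still by itself. Leave the two pale blanks leaning in the rack, and do not knock over the glue bottle.

Things in the scene. Friction and masses are not known exactly. Their poses are not given: they have to be found in the camera images.
- walnut_mid (a point): Point on the axis of the dark walnut goblet blank, half-way up; z runs from foot to bowl. Solid wood, 150 mm tall, about 170 g: flat foot 32 mm across, stem 18 mm across up to 94 mm, then a flare to the solid bowl, a plain 52 mm cylinder from 113 to 147 mm above the foot. Grip the bowl, e.g. 53 mm above this point along z. Centre of mass 105 mm from the foot: it tips beyond 8 degrees of lean.
- walnut_foot (a point): Centre of the underside of the walnut blank's foot, z from foot to bowl. The blank starts in any one of the rack's three slots, leaning 29 degrees (0.50 rad) from vertical, bowl up and towards the robot, foot away from it; lifted straight up it comes out without catching on the rack. The other blanks' bowls reach 175 mm above the bench: lift the foot above that before moving across them.
- pale_a_mid (a point): A pale blank of the same shape, size and weight as the walnut one: point on its axis half-way up. It leans in another slot of the rack and must stay there.
- pale_b_mid (a point): The other pale blank, the same again: point on its axis half-way up. It must stay in its slot too.
- rack: Fixed wooden rack, 130 x 284 mm. Origin at the centre of its underside; y along the row of slots, x away from the robot. Feet stand on a sloping ledge, centres at x 35, z 32, y -95, 0 or 95 mm; stems lie in open slots (2 mm play) of a rail 79 to 91 mm from the foot along the blank, teeth 4 mm past the stem's axis. Nothing of the rack is beside the bowls; neighbouring bowls are 43 mm apart.
- pan_top (a point): Centre of the top face of the scale's flat round steel pan, 124 mm across, 103 mm above the bench when empty; z up. The scale is a fixed green spring scale, about 150 mm square, with a white dial on its front, robot side.
- pan (a joint): How far the pan has sunk, m: 0 empty, 0.020 at its stop. A spring bears it, about 0.35 N for each mm (the blank's own weight sinks it about 5 mm). It moves straight down without tilting, lightly damped; a red pointer on the dial turns with it.
- glue: White squeeze bottle of wood glue with a yellow nozzle, 58 mm across, 185 mm tall, standing at the far side of the bench; origin at the centre of its base. Leave it standing.

How it is judged:
By the outcome, as a careful person would: the job done as asked, in the order asked, and still so for the second after the job is handed in, with the robot touching nothing.
It also fails if it takes over 48 s, if anything falls off the work surface, if the arm or the gripper's body presses on something with over 40 N, if the wrist force passes 120 N, or if a joint passes its speed limit or range.

### The arm

A 6-joint arm with a two-finger parallel gripper is mounted at the origin on the work surface; the furniture and walls round the work are solid. World frame = base frame: x ahead of the robot, y to its left, z up, the work surface at z = 0. Lengths are in m, angles in rad, forces in N, time in s.
With the tool pointing down it reaches from about 0.375 to 0.975 m from the base axis. Payload 3.8 kg.
Tool frame: the origin (TCP) lies at the very end of the fingers, on their centre line; the grasp point (between the pads) lies 19 mm behind it; z points along the fingers, y is the line along which they close (so a half turn about z gives the same grasp; the last joint's range is limited). The gripper opens to 85 mm and grips with 20 to 120 N. Pads are 22 mm wide; open, the fingers measure 114 mm over their backs; the gripper's body (76 mm by 85 mm) begins 54 mm behind the grasp point. The pads swing forward as they close: fully open they stand 13 mm farther back than shut.
Start: joints at [-1.211, 0.264, 1.604, -0, 1.274, -0.037], TCP at [0.261, -0.623, 0.231] pointing down, gripper open.
Joint ranges: [-2.63, 2.63], [-0.94, 2.18], [0.31, 2.57], [-1.31, 4.45], [0, 2.66], [-2.55, 2.55]. Speed limits (rad/s): [2.57, 2.57, 3.14, 3.14, 3.14, 3.14].

### API

Orientations are given as a rotation vector (axis times angle).
In Python, from workcell import monitor, viewer, job gives the robot as it stands. The module is installed in compiled form; this text tells all that it offers.
- The arm moves only by the tool step_arm, never from a script. Its argument "series" is one flat list of numbers, 4 for each row, row after row: the shift along the tool's x, y, z in m, then the turn about the tool's z in rad. A call has 1 to 8 rows; each row is the pose to reach, as a shift and turn from the pose commanded when the call began, along the tool's axes at that moment; what a row does not reach only later rows make up. A row lasts 1/8 s, in which the tool goes at most 62.5 mm and 10.7 degrees, less where a joint would pass 70% of its speed; a pose out of reach is approached as far as the arm can. A call with a gripper value outside its range is refused whole. "gripper" is the opening, from 0 (shut) to 1 (fully open), set as the call begins (left out, the last holds). The fingers move at their own pace and stop on an object; "newtons" is the grip in N (left out, the last holds). Time passes only in rows, so rows that repeat a pose let the fingers close. It gives the time, the measured TCP pose, the force, the opening and the grip force at its end, in the units of the state.
- monitor.read_state(): the state, without advancing time (a new reading comes with each control period).
- viewer.read_camera(name): name is "side" or "top"; returns a dict with "image" (400x640x3 uint8, red, green, blue), "intrinsics" (3x3 intrinsics, pixels), "T" (4x4, takes a point from camera to world coordinates). Camera axes: x right, y up, looking along -z (the intrinsics and any distortion apply to the point x, -y, -z); pixel columns grow to the right and rows downward; lengths in m; the calibration is good to about 2 mm. A picture is of the moment at which its call begins. There is no depth.
- job.finish_job(): hands the job in; it is judged then, once.
Trained networks look in a picture, given as the dict that the camera call returned (one of the last four; its "shot" number tells which), for a name from the list of things; names that differ only in an ending like _2 or _b are one class to them, and where a whole thing is asked for, a point or a joint stands for the part that bears it (a point fixed in the world has none). Each returns a list of dicts, best first, with "score" (0 to 1); they miss things now and then, are a little off and sometimes report something else, mostly with a low value. They report only what shows in the picture. A call takes as long as a camera call.
- viewer.boxes_of(picture, label): "extent" ([centre column, centre row, width, height] in pixels, round what is visible of it).
- viewer.spot_point(picture, label): "point" ([column, row] in pixels: a listed point, or the origin of a listed thing).
The state is a dict: "time": time; "q": joint angles; "joint_vel": joint speeds; "joint_torque": joint torques, N m; "tool_pos": TCP position; "tcp_rot": TCP orientation; "wrist_force": force on the tool from outside, world axes, zero at the start; "torque": the same for the moment, N m; "width": opening from 0.0 (shut) to 1.0 (fully open); "grip_force": force on a finger pad.
Only numpy, scipy, OpenCV 4.12 (cv2) and the standard library are available. Lean on these libraries where they do the work, as an engineer would, in place of code of your own. Each camera call takes 0.05 s, during which the arm holds its last target. There are 200 camera calls.

## Working session

There is one attempt and no reset: what is moved stays moved. The work goes in short steps, Python scripts to look and compute and a tool call to move; the robot and the scene stay as the last step left them, time stands still between calls to the robot, and variables do not carry over. Pictures are saved under pics/ and viewed, at most 12 in all, crops included, and the job is handed in when it is done.

Besides the shell and the picture viewer there is one more tool, called after "Request:" by a JSON object that holds its "op" and its "data", one argument or row to a line. step_arm: Moves the arm, as the interface text tells. Its arguments: {"type":"object","properties":{"series":{"type":"array"},"gripper":{"type":"number"},"newtons":{"type":"number"}},"required":["series"]}

```bash
mkdir -p pics; cat > h.py <<'E'
import numpy as np, cv2
from workcell import monitor, viewer, job
from scipy.spatial.transform import Rotation as R
def ray(p,uv):
    K=np.array(p["intrinsics"]);T=np.array(p["T"])
    d=np.linalg.solve(K,[uv[0],uv[1],1.]); d=np.array([d[0],-d[1],-d[2]])
    d=T[:3,:3]@d; return T[:3,3],d/np.linalg.norm(d)
def proj(p,X):
    K=np.array(p["intrinsics"]);T=np.array(p["T"])
    c=T[:3,:3].T@(np.array(X)-T[:3,3]); c=K@[c[0],-c[1],-c[2]]; return c[:2]/c[2]
def tri(r):
    A=0;b=0
    for o,d in r:
        M=np.eye(3)-np.outer(d,d);A=A+M;b=b+M@o
    X=np.linalg.solve(A,b); return X,[np.linalg.norm((np.eye(3)-np.outer(d,d))@(X-o)) for o,d in r]
def atz(r,z):
    o,d=r; return o+d*(z-o[2])/d[2]
def shot(n,f=None):
    p=viewer.read_camera(n)
    if f: cv2.imwrite("pics/"+f,p["image"][:,:,::-1])
    return p
E
python3 - <<'E'
from h import *
np.set_printoptions(precision=4,suppress=True)
s=shot("side","s0.png");t=shot("top","t0.png")
print(s.keys(),s["T"],t["T"],s["intrinsics"])
for l in ["walnut_mid","walnut_foot","pale_a_mid","rack","pan_top","glue"]:
    a=viewer.spot_point(s,l);b=viewer.spot_point(t,l)
    print(l,[(np.round(x["point"],1),round(x["score"],2)) for x in a[:3]],[(np.round(x["point"],1),round(x["score"],2)) for x in b[:3]])
    if a and b: print(tri([ray(s,a[0]["point"]),ray(t,b[0]["point"])]))
print(monitor.read_state())
E
```

```text
dict_keys(['image', 'intrinsics', 'T', 'shot']) [[ 0.996   0.0565 -0.0692  0.5335]
 [-0.0887  0.5305 -0.8431 -0.8057]
 [-0.0109  0.8458  0.5333  0.5786]
 [ 0.      0.      0.      1.    ]] [[-0.0024  0.9956 -0.0937  0.4811]
 [-1.     -0.0017  0.0079 -0.0124]
 [ 0.0077  0.0937  0.9956  1.2411]
 [ 0.      0.      0.      1.    ]] [[448.2333   0.     316.8191]
 [  0.     448.2333 199.8969]
 [  0.       0.       1.    ]]
walnut_mid [(array([317.1, 193.8]), 0.62)] [(array([324.5, 187.5]), 0.97)]
(array([ 0.6024, -0.0183,  0.0957]), [np.float64(0.00351838610176102), np.float64(0.0035183861017606998)])
walnut_foot [(array([335. , 216.4]), 0.59), (array([318.6, 191.4]), 0.41)] [(array([317.7, 176.3]), 0.9)]
(array([ 0.6407, -0.0015,  0.0247]), [np.float64(0.0016859372988566978), np.float64(0.0016859372988568737)])
pale_a_mid [(array([314.4, 169.4]), 0.71)] [(array([284.4, 185.6]), 0.86)]
(array([0.6057, 0.077 , 0.1016]), [np.float64(0.004273853185603776), np.float64(0.004273853185603923)])
rack [(array([318.2, 207.8]), 0.59)] [(array([286.8, 191.4]), 0.89)]
(array([ 0.608 ,  0.0789, -0.0034]
[... 211 characters left out ...]
12734), np.float64(0.0017853458287011147)])
glue [(array([388.8, 295.1]), 0.91)] [(array([401.8, 148.4]), 0.7)]
(array([ 0.7152, -0.2213, -0.0042]), [np.float64(0.0044112016111227115), np.float64(0.0044112016111228355)])
{'time': 0.7, 'q': array([-1.2109,  0.2638,  1.604 , -0.    ,  1.2737, -0.0369]), 'joint_vel': array([ 0.0006, -0.0003,  0.0009, -0.0001, -0.0007,  0.0015]), 'joint_torque': array([  0.0002, -51.4845, -36.7612,   0.0001,   0.0008,  -0.    ]), 'tool_pos': array([ 0.2609, -0.6226,  0.2313]), 'tcp_rot': array([3.0798, 0.6193, 0.    ]), 'wrist_force': array([-0.5757, -0.4962, -0.7026]), 'torque': array([-0.0175,  0.0172, -0.0176]), 'grip_force': 0.0, 'width': 1.0024252473069404}
```

View pics/s0.png

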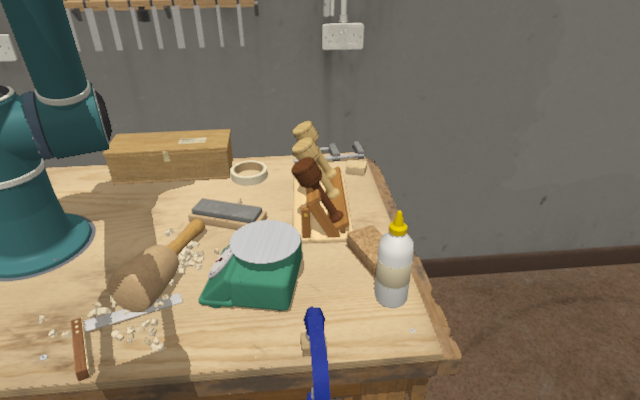

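View pics/t0.png

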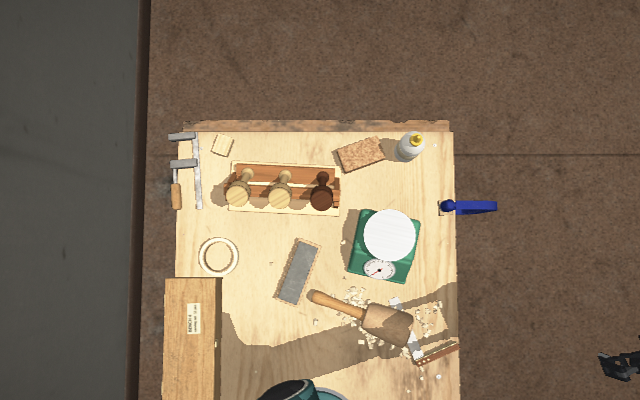

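The walnut blank is in the slot nearest the scale: its bowl is at top (321,198) and side (306,172). The pan is at top (389,235), and the glue bottle stands clear at top (408,147). Next I fit the rack pose using the known geometry.

```bash
cat >> h.py <<'E'
def to_tool(X,s=None):
    s=s or monitor.read_state(); return R.from_rotvec(s["tcp_rot"]).inv().apply(np.array(X)-s["tool_pos"])
E
python3 - <<'E'
from h import *
from scipy.optimize import least_squares
np.set_printoptions(precision=4,suppress=True)
s=shot("side");t=shot("top")
a=np.radians(29);ax=np.array([-np.sin(a),0,np.cos(a)])
obs=[]
F=lambda k:np.array([.035,.095*k,.032])
def world(v,L): 
    c,q=np.cos(v[2]),np.sin(v[2]); return np.array([v[0]+c*L[0]-q*L[1],v[1]+q*L[0]+c*L[1],L[2]])
v0=[.608,.079,-.04]
for l,Ls in [("walnut_mid",[F(-1)+.075*ax]),("walnut_foot",[F(-1)]),("pale_a_mid",[F(0)+.075*ax,F(1)+.075*ax]),("pale_b_mid",[F(0)+.075*ax,F(1)+.075*ax]),("rack",[np.zeros(3)])]:
  for p in (s,t):
    for d in viewer.spot_point(p,l)[:2]:
      if d["score"]<.5: continue
      L=min(Ls,key=lambda L:np.linalg.norm(proj(p,world(v0,L))-d["point"]))
      obs.append((p,L,np.array(d["point"]),l))
# bowl in top picture by colour: dark blob
f=lambda v:np.concatenate([proj(p,world(v,L))-o for p,L,o,_ in obs])
r=least_squares(f,v0,loss="soft_l1")
for (p,L,o,l),e in zip(obs,f(r.x).reshape(-1,2)): print(l,p["shot"],o,e)
v=r.x;print("rack",v)
g=world(v,F(-1)+.128*ax);print("foot",world(v,F(-1)),"grasp",g)
for n,p in (("s",s),("t",t)):
  im=p["image"][:,:,::-1].copy()
  for k in(-1,0,1):
    A=world(v,F(k)); 
    for h,rad in((0,.016),(.113,.026),(.147,.026)):
      c=[proj(p,world(v,F(k)+h*ax+rad*(np.cos(u)*np.array([0,1,0])+np.sin(u)*np.array([np.cos(a),0,np.sin(a)])))) for u in np.linspace(0,6.28,30)]
      cv2.polylines(im,[np.int32(np.array(c)*8)],True,(255,0,0),1,shift=3)
  c=proj(p,g).astype(int)
  im=im[130:250,220:430]; cv2.imwrite(f"pics/o{n}.png",cv2.resize(im,None,fx=3.5,fy=3.5,interpolation=cv2.INTER_CUBIC))
b=cv2.vconcat([cv2.imread("pics/os.png")[:300],cv2.imread("pics/ot.png")[:300]]);cv2.imwrite("pics/o.png",b)
print("pan",[(tri([ray(s,viewer.spot_point(s,"pan_top")[0]["point"]),ray(t,viewer.spot_point(t,"pan_top")[0]["point"])]))])
print(R.from_rotvec(monitor.read_state()["tcp_rot"]).as_matrix(), "pre", to_tool(g+[0,0,.19-.019]))
E
```

```text
walnut_mid 3 [314.2 193.4] [ 4.1207 -1.0422]
walnut_mid 4 [324.2 189.5] [-0.4457 -0.2822]
walnut_foot 3 [337.2 217.5] [-1.6642  0.6302]
pale_a_mid 3 [319.3 169.1] [-2.0438  1.3162]
pale_a_mid 4 [280.8 183.5] [3.2079 3.1507]
pale_b_mid 3 [315.7 150.6] [0.649  1.1177]
pale_b_mid 4 [244.5 183.9] [-0.2491  0.1829]
rack 3 [317.7 207.3] [ 0.5609 -0.504 ]
rack 4 [288.1 191.3] [-1.0878 -1.016 ]
rack [ 0.6093  0.0781 -0.0664]
foot [ 0.6379 -0.019   0.032 ] grasp [ 0.576  -0.0149  0.144 ]
pan [(array([ 0.4944, -0.1694,  0.1063]), [np.float64(0.0032504884759669388), np.float64(0.0032504884759669175)])]
[[ 0.9223  0.3865 -0.    ]
 [ 0.3865 -0.9223  0.    ]
 [-0.     -0.     -1.    ]] pre [ 0.5255 -0.4387 -0.0837]
```

View pics/o.png

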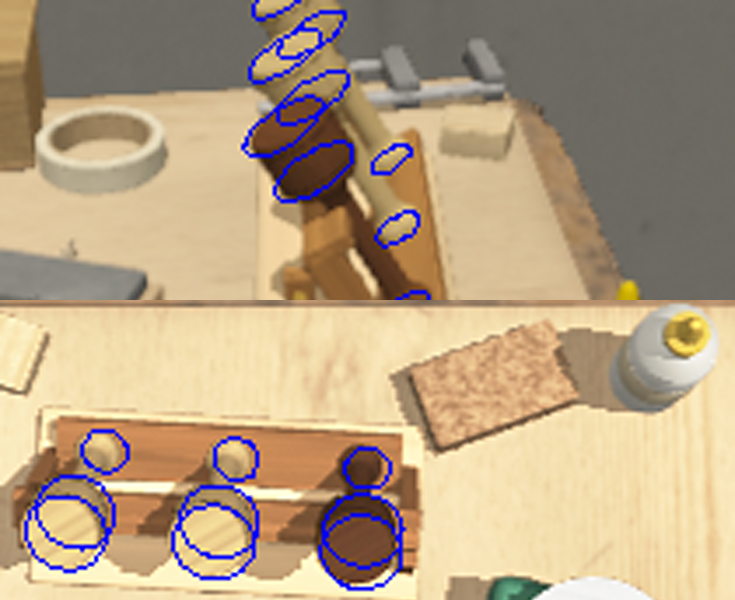

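The overlay matches the blanks to about 2 mm, with the walnut foot at top-crop (367,467) and its bowl at (360,540). Now I approach.

Request:
{"op": "step_arm", "data": {
  "series": [0.02,-0.017,-0.03,0.03,0.06,-0.05,-0.06,0.09,0.105,-0.088,-0.084,0.16,0.15,-0.125,-0.084,0.23,0.195,-0.163,-0.084,0.3,0.24,-0.2,-0.084,0.37,0.285,-0.238,-0.084,0.43,0.33,-0.275,-0.084,0.463],
  "gripper": 1,
  "newtons": 20
}}

```text
time: 2.4
tool_pos: [0.4595, -0.2396, 0.3157]
tcp_rot: [3.139, -0.106, 0.002]
wrist_force: [1.1, -0.5, -1.0]
width: 0.997
grip_force: 0.0
```

```bash
python3 - <<'E'
from h import *
s=monitor.read_state();r=R.from_rotvec(s["tcp_rot"]).as_matrix();print(s["time"],s["tool_pos"],np.arctan2(r[1,0],r[0,0]),s["q"])
print(to_tool([.576,-.0149,.315]))
E
```

```text
2.4 [ 0.4595445  -0.23963135  0.31565099] -0.06770458524703295 [-5.28776722e-01 -7.85878394e-02  1.82242923e+00  7.65364470e-05
  1.39670563e+00  1.10971116e+00]
[ 0.10098429 -0.2320953   0.00065664]
```

Request:
{"op": "step_arm", "data": {
  "series": [0.02,-0.047,0,0,0.043,-0.1,0,0,0.067,-0.155,0,0,0.088,-0.203,0,0,0.099,-0.227,0,0,0.101,-0.232,0,0,0.101,-0.232,0.03,0,0.101,-0.232,0.03,0]
}}

```text
time: 3.4
tool_pos: [0.573, -0.0172, 0.2826]
tcp_rot: [3.14, -0.105, -0.009]
wrist_force: [0.3, 0.8, -0.3]
width: 1.001
grip_force: 0.0
```

```bash
python3 - <<'E'
from h import *
s=monitor.read_state();r=R.from_rotvec(s["tcp_rot"]).as_matrix();print(s["time"],s["tool_pos"],np.arctan2(r[1,0],r[0,0]))
print(to_tool([.576,-.0149,.144-.019]))
a=shot("side");b=shot("top")
for p in(a,b):
  for l in ["walnut_mid","walnut_foot"]:
    print(l,[(x["point"],x["score"]) for x in viewer.spot_point(p,l)[:1]])
im=[cv2.resize(p["image"][y:y+130,x:x+170,::-1],None,fx=4,fy=4)[:300*2][:,:390] if 0 else cv2.resize(p["image"][y:y+150,x:x+100,::-1],None,fx=4,fy=4) for p,x,y in((a,260,90),(b,270,110))]
cv2.imwrite("pics/pre.png",cv2.hconcat(im))
E
```

```text
3.4 [ 0.57300291 -0.01719341  0.28262912] -0.06684310066080783
[ 0.00371647 -0.00255166  0.15760983]
walnut_mid [([319.0, 192.3], 0.63)]
walnut_foot [([333.7, 215.2], 0.78)]
walnut_mid []
walnut_foot []
```

View pics/pre.png

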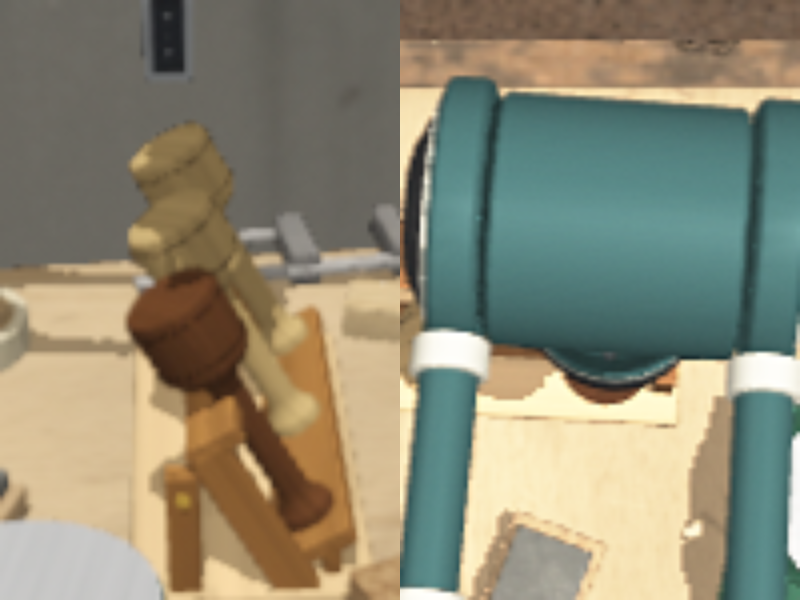

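Request:
{"op": "step_arm", "data": {
  "series": [0,0,0.04,0,0,0,0.09,0,0,0,0.125,0,0,0,0.15,0,0,0,0.16,0,0,0,0.16,0,0,0,0.16,0]
}}

```text
time: 4.58
tool_pos: [0.5764, -0.0167, 0.127]
tcp_rot: [3.14, -0.104, 0.004]
wrist_force: [-0.4, -0.6, -0.2]
width: 1.002
grip_force: 0.0
```

```bash
python3 - <<'E'
from h import *
s=monitor.read_state();print(s["time"],s["tool_pos"],s["wrist_force"],to_tool([.576,-.0149,.125]))
a=shot("side");im=a["image"][80:280,230:430,::-1]
cv2.imwrite("pics/g0.png",cv2.resize(im,None,fx=3,fy=3))
E
```

```text
4.575 [ 0.57636825 -0.01669021  0.12703142] [-0.43844318 -0.55034965 -0.17716955] [-0.00049177 -0.0017619   0.00203003]
```

View pics/g0.png

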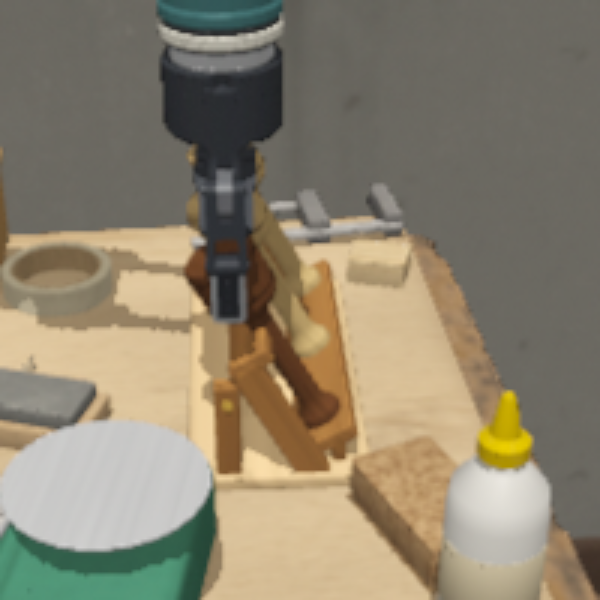

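The fingers straddle the bowl at crop (228,280), clear of the pale blanks. I close with light force.

Request:
{"op": "step_arm", "data": {
  "series": [0,0,0,0,0,0,0,0,0,0,0,0,0,0,0,0,0,0,0,0,0,0,0,0],
  "gripper": 0.5,
  "newtons": 20
}}

```text
time: 5.38
tool_pos: [0.5755, -0.0163, 0.1262]
tcp_rot: [-3.139, 0.104, -0.002]
wrist_force: [-0.7, 2.0, 5.3]
width: 0.606
grip_force: 20.7
```

Request:
{"op": "step_arm", "data": {
  "series": [0,0,-0.008,0,0,0,-0.025,0,0,0,-0.05,0,0,0,-0.08,0,0,0,-0.11,0,0,0,-0.14,0,0,0,-0.163,0,0,0,-0.17,0],
  "gripper": 0.4
}}

```text
time: 6.38
tool_pos: [0.576, -0.0169, 0.2981]
tcp_rot: [3.139, -0.104, 0.006]
wrist_force: [-0.5, 0.6, -0.8]
width: 0.606
grip_force: 21.4
```

```bash
python3 - <<'E'
from h import *
s=monitor.read_state();print(s["time"],s["tool_pos"],s["wrist_force"])
a=shot("side");im=a["image"][40:240,230:430,::-1]
for l in("walnut_mid","walnut_foot"):
  for x in viewer.spot_point(a,l)[:1]:
    o,d=ray(a,x["point"]); X=o+d*((-.016-o[1])/d[1]); print(l,x,X)
cv2.imwrite("pics/g1.png",cv2.resize(im,None,fx=3,fy=3))
E
```

```text
6.375 [ 0.57602277 -0.01686125  0.29814676] [-0.48981309  0.59675064 -0.84059821]
walnut_mid {'point': [316.1, 112.4], 'score': 0.75} [ 0.59911366 -0.016       0.27146128]
walnut_foot {'point': [336.6, 146.1], 'score': 0.62} [ 0.63843647 -0.016       0.2004527 ]
```

View pics/g1.png

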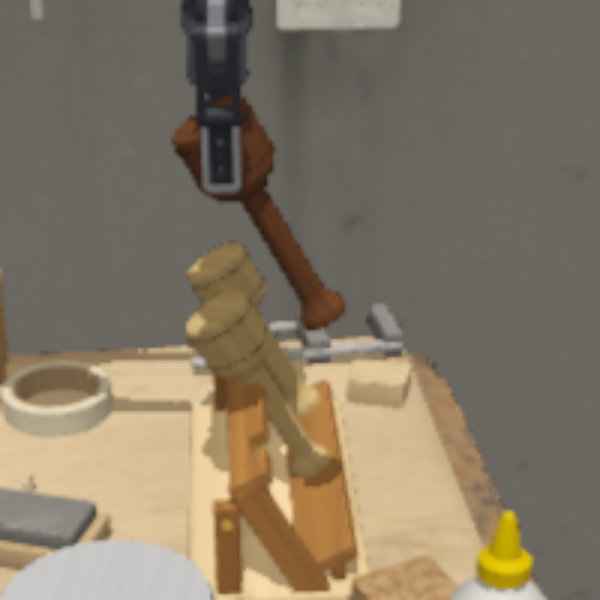

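Side view: the foot is at crop (322,310) and the lean is still 29°, so the grip holds the blank too firmly for it to swing. The tool always points down, so the blank has to be turned within the grip. I'll lower it back onto the sloping ledge and arc the bowl away from the robot, so the foot pivots on the ledge and the blank comes upright.

Request:
{"op": "step_arm", "data": {
  "series": [0,0,0.015,0,0,0,0.045,0,0,0,0.08,0,0,0,0.115,0,0,0,0.145,0,0,0,0.162,0,0,0,0.169,0,0,0,0.17,0]
}}

```text
time: 7.52
tool_pos: [0.5753, -0.0162, 0.126]
tcp_rot: [-3.139, 0.104, -0.0]
wrist_force: [-2.0, 1.8, 3.8]
width: 0.607
grip_force: 21.5
```

Request:
{"op": "step_arm", "data": {
  "series": [0.003,0,0,0,0.008,0,-0.003,0,0.013,0,-0.006,0,0.0175,0,-0.0085,0,0.023,0,-0.011,0,0.028,0,-0.013,0,0.028,0,-0.013,0]
}}

```text
time: 8.4
tool_pos: [0.6033, -0.0179, 0.1395]
tcp_rot: [-3.139, 0.104, -0.001]
wrist_force: [-4.1, 2.5, 6.5]
width: 0.607
grip_force: 21.6
```

```bash
cat > ang.py <<'E'
from h import *
s=monitor.read_state();print(s["time"],s["tool_pos"],s["wrist_force"],s["width"],s["grip_force"])
a=shot("side")
X=[]
for l in("walnut_mid","walnut_foot"):
  for x in viewer.spot_point(a,l)[:1]:
    o,d=ray(a,x["point"]); P=o+d*((s["tool_pos"][1]-o[1])/d[1]); print(l,x["score"],P);X.append(P)
if len(X)==2:
  g=s["tool_pos"]+[0,0,.019]
  print("lean mid-foot",np.degrees(np.arctan2(X[1][0]-X[0][0],X[0][2]-X[1][2])),"grasp-foot",np.degrees(np.arctan2(X[1][0]-g[0],g[2]-X[1][2])),np.linalg.norm(X[1]-g))
E
python3 ang.py
```

```text
8.4 [ 0.60328562 -0.01787689  0.13954934] [-4.14476592  2.47785966  6.53766123] 0.6069388655960394 21.579100746894255
walnut_mid 0.65 [ 0.61536046 -0.01787689  0.09567886]
walnut_foot 0.79 [ 0.63578358 -0.01787689  0.03353158]
lean mid-foot 18.191793645081106 grasp-foot 14.571357608849127 0.12917258763644124
```

The blank is rotating about the foot (lean about 16°). I continue.

Request:
{"op": "step_arm", "data": {
  "series": [0.005,0,-0.002,0,0.01,0,-0.005,0,0.016,0,-0.0075,0,0.022,0,-0.009,0,0.028,0,-0.0105,0,0.031,0,-0.011,0,0.031,0,-0.011,0]
}}

```text
time: 9.43
tool_pos: [0.6343, -0.0206, 0.1492]
tcp_rot: [3.14, -0.104, 0.0]
wrist_force: [-2.2, 1.6, 0.3]
width: 0.608
grip_force: 20.9
```

```bash
python3 ang.py; python3 - <<'E'
from h import *
a=shot("side");im=a["image"][60:260,230:430,::-1]
cv2.imwrite("pics/g2.png",cv2.resize(im,None,fx=3,fy=3))
E
```

```text
9.425 [ 0.63427169 -0.02059072  0.14919449] [-2.17726402  1.60173215  0.33101223] 0.6078113268895146 20.941671121981926
walnut_foot 0.95 [ 0.63951115 -0.02059072  0.03641233]
```

View pics/g2.png

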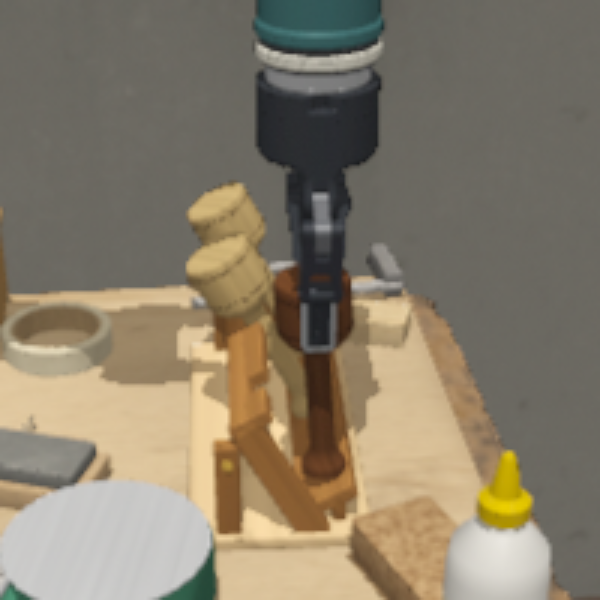

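Request:
{"op": "step_arm", "data": {
  "series": [0.002,0,0,0,0.003,0,-0.005,0,0.003,0,-0.025,0,0.003,0,-0.055,0,0.003,0,-0.09,0,0.003,0,-0.125,0,0.003,0,-0.15,0,0.003,0,-0.16,0]
}}

```text
time: 10.62
tool_pos: [0.6384, -0.0208, 0.3134]
tcp_rot: [3.14, -0.104, 0.01]
wrist_force: [-0.2, 0.4, -1.8]
width: 0.604
grip_force: 21.4
```

```bash
cat > lean.py <<'E'
from h import *
import sys
s=monitor.read_state();a=shot("side")
g=s["tool_pos"]+[0,0,.019]
def px(h,th): # point at h from foot, axis leaning th in world x-z
    u=np.array([-np.sin(th),0,np.cos(th)]); return proj(a,g+(h-.128)*u)
im=a["image"].astype(int)
m=((im[:,:,0]>im[:,:,2]*1.6)&(im.sum(2)<330)).astype(np.uint8)
# rows across the stem
c0,c1=px(.03,0),px(.085,0)
rows=range(int(c1[1]),int(c0[1])+1); pts=[]
for r in rows:
    cs=np.where(m[r,int(c0[0])-30:int(c0[0])+30])[0]
    if 4<len(cs)<16: pts.append((cs.mean()+int(c0[0])-30,r,len(cs)))
pts=np.array(pts);k=np.polyfit(pts[:,1],pts[:,0],1)
for th in np.radians([-4,-2,0,2,4,6]):
    A,B=px(.03,th),px(.085,th); print(round(np.degrees(th)),"slope",(A[0]-B[0])/(A[1]-B[1]),"col@mid",px(.0575,th))
print("meas slope",k[0],"col",np.polyval(k,px(.0575,0)[1]),len(pts),pts[:,2].mean())
x=(viewer.spot_point(a,"walnut_foot") or [None])[0]
print(s["time"],s["tool_pos"],x, "foot pred 0deg",px(0,0),s["wrist_force"])
if len(sys.argv)>1:
    r,c=map(int,c0[::-1]); cv2.imwrite("pics/"+sys.argv[1],cv2.resize(a["image"][max(r-110,0):r+60,c-85:c+85,::-1],None,fx=3.5,fy=3.5))
E
python3 lean.py
```

```text
-4 slope -0.08428393477876743 col@mid [334.70179134 117.30958547]
-2 slope -0.049287172799109324 col@mid [336.00719502 117.31715029]
0 slope -0.014281901128696041 col@mid [337.3140661  117.28128439]
2 slope 0.020817393851339856 col@mid [338.62102559 117.2020556 ]
4 slope 0.056097146743003666 col@mid [339.92669618 117.07957027]
6 slope 0.09164557018242954 col@mid [341.22970302 116.91397313]
meas slope -0.4206467405974783 col 336.42381828210256 28 10.035714285714286
10.625 [ 0.63838475 -0.02083999  0.31344437] {'point': [263.8, 239.3], 'score': 0.41} foot pred 0deg [336.91391684 145.29921126] [-0.18173779  0.3721626  -1.81537954]
```

```bash
python3 lean.py g3.png | tail -2
```

```text
meas slope -0.2651848024016936 col 337.04436614565765 24 9.208333333333334
10.725 [ 0.63784956 -0.02078947  0.31161651] {'point': [338.7, 146.6], 'score': 0.62} foot pred 0deg [336.62442285 146.15957094] [-0.04621112  0.28778649 -1.05869276]
```

View pics/g3.png

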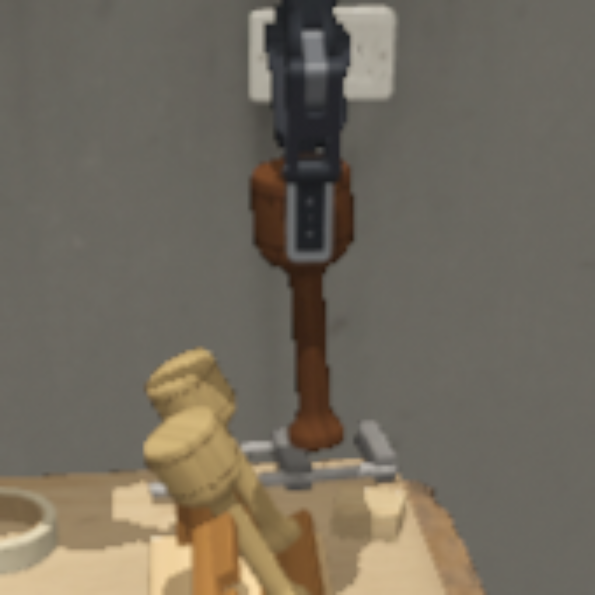

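```bash
sed -i 's/^m=.*/m=((im[:,:,0]-im[:,:,2]>22)\&(im.sum(2)<300)).astype(np.uint8)/; s/-30:int(c0\[0\])+30/-14:int(c0[0])+18/; s/int(c0\[0\])-30))/int(c0[0])-14))/; s/+int(c0\[0\])-30/+int(c0[0])-14/' lean.py; sed -i 's/^pts=np.array(pts);/pts=np.array(pts);print(pts[::4].tolist());/' lean.py; python3 lean.py
```

```text
[[338.0, 105.0, 9.0], [338.0, 109.0, 9.0], [338.0, 113.0, 9.0], [338.5, 117.0, 8.0], [338.5, 121.0, 8.0], [339.0, 125.0, 9.0], [339.0, 129.0, 9.0], [339.0, 133.0, 9.0]]
-4 slope -0.0832973026075033 col@mid [333.70347102 119.7798213 ]
-2 slope -0.04818094396420703 col@mid [335.00507664 119.78666056]
0 slope -0.013054700026122378 col@mid [336.30809268 119.75033916]
2 slope 0.022167244345610775 col@mid [337.61114359 119.67092514]
4 slope 0.05757164176074279 col@mid [338.91285555 119.54852489]
6 slope 0.09324704273945046 col@mid [340.21185721 119.38328295]
meas slope 0.04729064039408682 col 338.48375988137786 29 8.724137931034482
10.825 [ 0.63657341 -0.02066733  0.30855612] {'point': [339.1, 145.9], 'score': 0.69} foot pred 0deg [335.94456494 147.59684179] [-0.89571699  0.2649723  -1.80772223]
```

Lean is about 3.4°. I'll do one more short pivot on the ledge to take it out.

Request:
{"op": "step_arm", "data": {
  "series": [0,0,0.015,0,0,0,0.045,0,0,0,0.08,0,0,0,0.115,0,0,0,0.145,0,0,0,0.156,0,0,0,0.161,0,0,0,0.162,0]
}}

```text
time: 11.92
tool_pos: [0.6372, -0.0206, 0.1489]
tcp_rot: [-3.14, 0.104, -0.001]
wrist_force: [-3.8, 0.6, 6.6]
width: 0.604
grip_force: 21.9
```

Request:
{"op": "step_arm", "data": {
  "series": [0.002,0,0,0,0.005,0,-0.001,0,0.008,0,-0.001,0,0.0095,0,-0.0015,0,0.0095,0,-0.0015,0]
}}

```text
time: 12.55
tool_pos: [0.6472, -0.0212, 0.1497]
tcp_rot: [-3.14, 0.104, -0.002]
wrist_force: [-2.1, 0.2, 5.8]
width: 0.602
grip_force: 21.7
```

Request:
{"op": "step_arm", "data": {
  "series": [0,0,-0.005,0,0,0,-0.025,0,0,0,-0.055,0,0,0,-0.09,0,0,0,-0.125,0,0,0,-0.15,0,0,0,-0.16,0,0,0,-0.16,0]
}}

```text
time: 13.55
tool_pos: [0.6469, -0.0214, 0.3098]
tcp_rot: [3.14, -0.104, 0.003]
wrist_force: [-0.7, 0.7, -1.5]
width: 0.599
grip_force: 21.4
```

```bash
python3 lean.py
```

```text
[[341.0, 104.0, 9.0], [341.0, 108.0, 9.0], [340.5, 112.0, 8.0], [340.0, 116.0, 9.0], [340.0, 120.0, 9.0], [340.0, 124.0, 9.0], [340.0, 128.0, 9.0], [339.5, 132.0, 8.0]]
-4 slope -0.0900877360634924 col@mid [339.20656733 119.05662104]
-2 slope -0.055044708094670915 col@mid [340.50746824 119.06367046]
0 slope -0.019992204761123462 col@mid [341.81007944 119.02749135]
2 slope 0.015155407173684155 col@mid [343.11302574 118.94815169]
4 slope 0.05048469260234465 col@mid [344.41493341 118.82575783]
6 slope 0.08608400658292603 col@mid [345.71443094 118.66045431]
meas slope -0.052216748768470385 col 340.1704856734884 29 8.620689655172415
13.55 [ 0.64685031 -0.02138108  0.30980163] {'point': [337.2, 147.4], 'score': 0.97} foot pred 0deg [341.25250259 146.91720396] [-0.73981742  0.67073812 -1.49089382]
```

Lean is now about −2°, well within the 8° tipping limit. I carry it to the pan.

Request:
{"op": "step_arm", "data": {
  "series": [-0.007,0.008,0,0,-0.025,0.029,0,0,-0.048,0.055,0,0,-0.073,0.084,0,0,-0.097,0.111,0,0,-0.117,0.135,0,0,-0.131,0.151,0,0,-0.138,0.1585,0,0]
}}

```text
time: 14.65
tool_pos: [0.4972, -0.171, 0.3083]
tcp_rot: [-3.139, 0.106, 0.001]
wrist_force: [0.5, 0.3, -1.6]
width: 0.605
grip_force: 21.5
```

Request:
{"op": "step_arm", "data": {
  "series": [0,0,0.01,0,0,0,0.025,0,0,0,0.045,0,0,0,0.06,0,0,0,0.07,0,0,0,0.072,0,0,0,0.072,0]
}}

```text
time: 15.52
tool_pos: [0.4985, -0.1704, 0.2371]
tcp_rot: [3.14, -0.104, 0.001]
wrist_force: [0.2, -0.2, -1.6]
width: 0.606
grip_force: 21.5
```

```bash
python3 lean.py d1.png; python3 - <<'E'
from h import *
t=shot("top","d1t.png");s=shot("side")
for p in (s,t):
  for l in("pan_top","walnut_foot","walnut_mid"):
    print(p["shot"],l,[(x["point"],x["score"]) for x in viewer.spot_point(p,l)[:1]],proj(p,[.494,-.170,.103]))
E
```

```text
[[261.0, 183.0, 11.0], [262.0, 187.0, 11.0], [262.5, 191.0, 10.0], [262.5, 195.0, 10.0], [262.5, 199.0, 10.0], [262.5, 203.0, 10.0], [262.5, 207.0, 10.0], [263.5, 211.0, 10.0]]
-4 slope 0.007783810778541795 col@mid [261.37563022 198.42223343]
-2 slope 0.04710839064266837 col@mid [262.87168249 198.40468757]
0 slope 0.0864919329326946 col@mid [264.36479166 198.34314383]
2 slope 0.1260309576962391 col@mid [265.85341697 198.23770012]
4 slope 0.16582351188032884 col@mid [267.33602375 198.08849144]
6 slope 0.20597015156679602 col@mid [268.81108404 197.89568973]
meas slope 0.06240266963292627 col 262.46928109247386 30 10.233333333333333
15.525 [ 0.49849897 -0.17041253  0.23706192] None foot pred 0deg [266.80789977 226.58980259] [ 0.19223535 -0.17459152 -1.61661355]
18 pan_top [] [265.24200211 238.2306731 ]
18 walnut_foot [([263.9, 226.4], 0.76)] [265.24200211 238.2306731 ]
18 walnut_mid [([261.0, 189.5], 0.94)] [265.24200211 238.2306731 ]
17 pan_top [([385.9, 236.2], 0.64)] [388.96388691 234.30469891]
17 walnut_foot [([405.0, 149.0], 0.47)] [388.96388691 234.30469891]
17 walnut_mid [] [388.96388691 234.30469891]
```

View pics/d1.png

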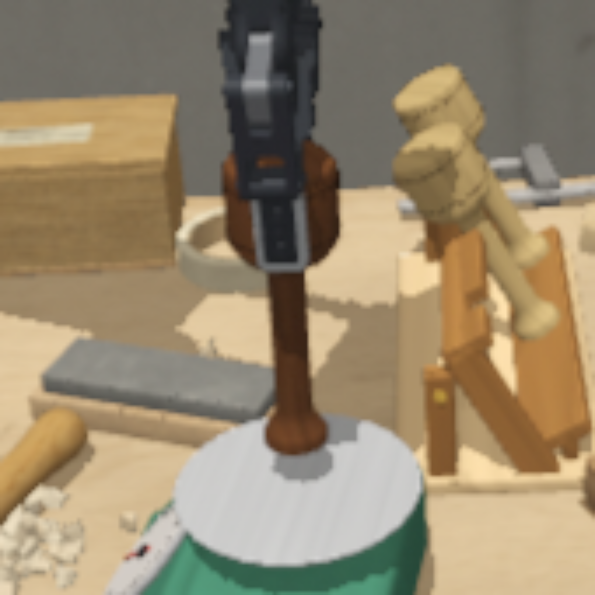

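The foot hangs above the middle of the pan with about 25 mm to go. I lower slowly on force.

Request:
{"op": "step_arm", "data": {
  "series": [0,0,0.008,0,0,0,0.015,0,0,0,0.019,0,0,0,0.021,0,0,0,0.0225,0,0,0,0.024,0,0,0,0.025,0,0,0,0.025,0]
}}

```text
time: 17.02
tool_pos: [0.4983, -0.1704, 0.2119]
tcp_rot: [3.14, -0.104, 0.0]
wrist_force: [-0.1, -0.0, -0.8]
width: 0.608
grip_force: 21.5
```

Request:
{"op": "step_arm", "data": {
  "series": [0,0,0.001,0,0,0,0.002,0,0,0,0.003,0,0,0,0.004,0,0,0,0.004,0,0,0,0.004,0]
}}

```text
time: 17.77
tool_pos: [0.4983, -0.1704, 0.2079]
tcp_rot: [3.14, -0.104, 0.0]
wrist_force: [0.1, 0.5, -1.1]
width: 0.603
grip_force: 21.6
```

```bash
python3 - <<'E'
from h import *
s=monitor.read_state();print(s["time"],s["tool_pos"],s["wrist_force"],s["torque"])
p=shot("side")
x=viewer.spot_point(p,"walnut_foot")[:1];print(x,proj(p,[.494,-.170,.1]))
for l in ("pan_top","pan"): print(l,viewer.boxes_of(p,l)[:1])
if x: print(atz(ray(p,x[0]["point"]),.1))
E
```

```text
17.775 [ 0.49832654 -0.17036798  0.20792284] [ 0.09125084  0.54150119 -1.14761224] [-0.03629671  0.02362311 -0.02133993]
[{'point': [265.9, 239.4], 'score': 0.85}] [265.36526299 239.59542415]
pan_top [{'extent': [264.5, 245.1, 69.4, 46.5], 'score': 0.95}]
pan [{'extent': [264.6, 243.8, 71.9, 41.3], 'score': 0.72}]
[ 0.49493366 -0.16952819  0.1       ]
```

```bash
cat > f.py <<'E'
from h import *
F=[]
for i in range(10):
    shot("side");s=monitor.read_state();F.append(s["wrist_force"])
print(s["time"],s["tool_pos"],np.mean(F,0),np.std(F,0)/3)
E
python3 f.py
```

```text
18.475 [ 0.49824608 -0.17035797  0.20781167] [ 0.00213471 -0.06998586  0.22716973] [0.16979877 0.16019869 0.15986901]
```

Request:
{"op": "step_arm", "data": {
  "series": [0,0,0.001,0,0,0,0.002,0,0,0,0.003,0,0,0,0.003,0]
}}

```text
time: 18.98
tool_pos: [0.4983, -0.1703, 0.2048]
tcp_rot: [-3.14, 0.104, -0.0]
wrist_force: [0.3, 0.5, 0.8]
width: 0.603
grip_force: 21.6
```

```bash
python3 f.py
```

```text
19.475 [ 0.49824655 -0.17034866  0.20481178] [-0.32281834  0.00943231  0.93222578] [0.14398219 0.13899785 0.14495476]
```

Request:
{"op": "step_arm", "data": {
  "series": [0,0,-0.001,0,0,0,-0.002,0,0,0,-0.0025,0,0,0,-0.0025,0]
}}

```text
time: 19.98
tool_pos: [0.4982, -0.1703, 0.2072]
tcp_rot: [3.14, -0.104, -0.0]
wrist_force: [-0.0, 0.1, 0.9]
width: 0.603
grip_force: 21.6
```

```bash
python3 lean.py | tail -9
```

```text
[[262.5, 199.0, 10.0], [263.0, 203.0, 9.0], [263.0, 207.0, 11.0], [263.5, 211.0, 10.0], [264.0, 215.0, 11.0], [264.5, 219.0, 10.0], [264.0, 223.0, 11.0]]
-4 slope 0.006293513696997837 col@mid [262.54584065 213.34946206]
-2 slope 0.0464884369298747 col@mid [264.01008152 213.32758652]
0 slope 0.08675539142087145 col@mid [265.4715276  213.26353644]
2 slope 0.12719316369124684 col@mid [266.92866506 213.15741045]
4 slope 0.16790221899480604 col@mid [268.37998587 213.00934308]
6 slope 0.20898571057804405 col@mid [269.82398857 212.81950453]
meas slope 0.07471264367816247 col 263.7356172542989 28 10.071428571428571
19.975 [ 0.49818672 -0.17034067  0.2072436 ] {'point': [261.8, 243.1], 'score': 0.88} foot pred 0deg [267.82229972 240.36009004] [-0.01712636  0.10959321  0.92494931]
```

Lean is about −1°. I release in a small opening first, then fully.

Request:
{"op": "step_arm", "data": {
  "series": [0,0,0,0,0,0,0,0,0,0,0,0,0,0,0,0,0,0,0,0],
  "gripper": 0.72
}}

```text
time: 20.7
tool_pos: [0.4982, -0.1703, 0.2073]
tcp_rot: [-3.14, 0.104, 0.0]
wrist_force: [-0.9, -0.3, -0.9]
width: 0.723
grip_force: 0.0
```

```bash
python3 lean.py r1.png| tail -9
```

```text
[[261.5, 199.0, 10.0], [261.5, 203.0, 10.0], [261.5, 207.0, 10.0], [262.5, 211.0, 10.0], [262.5, 215.0, 10.0], [263.5, 219.0, 10.0], [263.5, 223.0, 10.0]]
-4 slope 0.006261692796310959 col@mid [262.56821849 213.32907723]
-2 slope 0.0464552932401412 col@mid [264.0324123  213.30720871]
0 slope 0.08672090774354735 col@mid [265.49381278 213.24316556]
2 slope 0.12715731940605138 col@mid [266.95090611 213.13704643]
4 slope 0.1678649898554574 col@mid [268.40218432 212.98898582]
6 slope 0.20894706846794647 col@mid [269.84614597 212.79915394]
meas slope 0.09770114942528688 col 262.53689384413343 28 10.071428571428571
20.7 [ 0.49822527 -0.17030836  0.20726081] {'point': [263.2, 241.2], 'score': 0.59} foot pred 0deg [267.84365743 240.33979906] [-0.86174706 -0.28382939 -0.89710183]
```

View pics/r1.png

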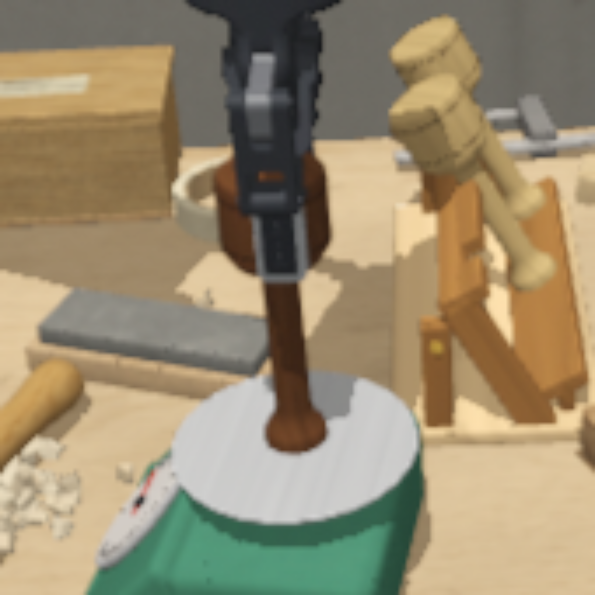

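The blank stands free on the pan, vertical, with its foot at crop (296,430). I open fully and withdraw straight up.

Request:
{"op": "step_arm", "data": {
  "series": [0,0,0,0,0,0,0,0,0,0,0,0,0,0,0,0,0,0,-0.01,0,0,0,-0.03,0,0,0,-0.055,0,0,0,-0.08,0],
  "gripper": 1
}}

```text
time: 21.8
tool_pos: [0.4983, -0.1704, 0.2888]
tcp_rot: [3.14, -0.104, 0.001]
wrist_force: [0.5, 0.1, -0.1]
width: 1.002
grip_force: 0.0
```

Request:
{"op": "step_arm", "data": {
  "series": [0,0,-0.03,0,0,0,-0.06,0,0,0,-0.09,0,-0.03,0,-0.1,0,-0.06,0,-0.1,0,-0.08,0,-0.1,0,-0.08,0,-0.1,0,-0.08,0,-0.1,0]
}}

```text
time: 22.8
tool_pos: [0.4189, -0.1651, 0.3878]
tcp_rot: [3.14, -0.104, 0.002]
wrist_force: [-0.3, -1.0, -0.2]
width: 1.0
grip_force: 0.0
```

```bash
python3 - <<'E'
from h import *
for i in range(2):
  p=shot("side","e.png" if i else None)
  if not i: [shot("side") for _ in range(10)]
  else:
    m=viewer.spot_point(p,"walnut_foot")[:1];q=viewer.spot_point(p,"walnut_mid")[:1]
    print(m,q,proj(p,[.494,-.170,.098]),proj(p,[.494,-.170,.173]))
cv2.imwrite("pics/e.png",cv2.resize(p["image"][60:320,180:440,::-1],None,fx=2.3,fy=2.3))
print(monitor.read_state()["time"],monitor.read_state()["wrist_force"])
E
```

```text
[{'point': [264.0, 239.8], 'score': 0.82}] [{'point': [258.6, 206.1], 'score': 0.8}] [265.44715935 240.50218509] [262.21651587 204.73232678]
23.5 [-0.798854   -0.84776013  0.24929813]
```

View pics/e.png

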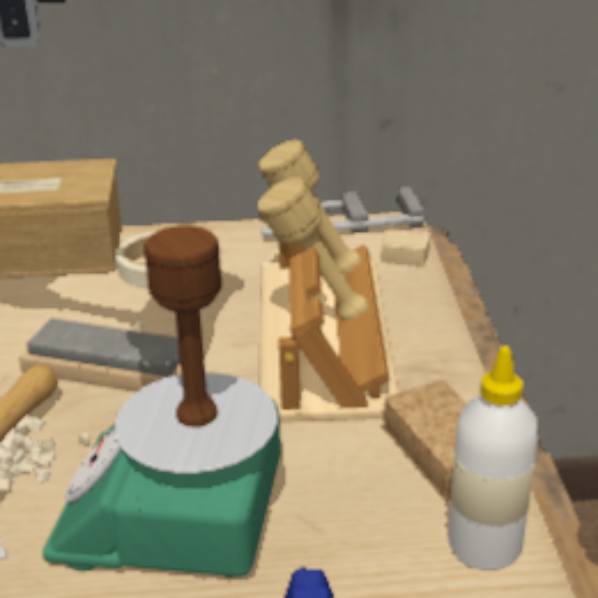

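The blank stands upright in the middle of the pan with its foot at crop (197,411). Both pale blanks are still in the rack, and the glue bottle is standing.

```bash
python3 -c "
from workcell import job
print(job.finish_job())"
```

```text
the job is handed in; nothing more can be done
None
```

The walnut blank stands upright and free near the centre of the scale's pan, both pale blanks are still in the rack, the glue bottle is standing, and the job was handed in at about 23.5 s of the 48 s allowed.

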